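# Load the dowelling jigs and the dowel feeder

### The arm

A 6-joint arm with a two-finger parallel gripper is mounted at the origin on the work surface; the furniture and walls round the work are solid. World frame = base frame: x ahead of the robot, y to its left, z up, the work surface at z = 0. Lengths are in m, angles in rad, forces in N, time in s.
With the tool pointing down it reaches from about 0.35 to 0.975 m from the base axis. Payload 4.9 kg.
Tool frame: the origin (TCP) lies on the mounting face of the last link; the fingertips stand 173 mm ahead of it and the grasp point (between the pads) lies 155 mm ahead of it (tcp_to_grasp is the distance from the TCP to the grasp point, in m); z points along the fingers, y is the line along which they close (so a half turn about z gives the same grasp; the last joint's range is limited). The gripper opens to 85 mm and grips with 20 to 120 N. Pads are 22 mm wide; open, the fingers measure 114 mm over their backs; the gripper's body (76 mm by 85 mm) begins 54 mm behind the grasp point. The pads swing forward as they close: fully open they stand 13 mm farther back than shut.
Start: joints at [-1.221, 0.053, 1.613, -0, 1.476, -0.119], TCP at [0.282, -0.558, 0.405] pointing down, gripper open.
Joint ranges: [-3.01, 3.01], [-1.01, 2.22], [0.06, 2.58], [-1.02, 4.17], [0.09, 2.62], [-3.14, 3.14]. Speed limits (rad/s): [2.57, 2.57, 3.14, 3.14, 3.14, 3.14].

### API

Orientations are given as a rotation vector (axis times angle).
In Python, from station import get_obs, get_image, calibration, finish_job, tcp_to_grasp gives the robot as it stands. The module is installed in compiled form; this text tells all that it offers.
- The arm moves only by the tool arm_command, never from a script. Its argument "plan" is a list that holds one entry, the list of rows, each a list of 6 numbers: the shift along the tool's x, y, z in cm, then the turn, a rotation vector about the tool's x, y, z in rad. A call has 1 to 12 rows; each row is the pose to reach, as a shift and turn from the pose commanded when the call began, along the tool's axes at that moment; what a row does not reach only later rows make up. A row lasts 1/12 s, in which the tool goes at most 41.7 mm and 7.16 degrees, less where a joint would pass 70% of its speed; a pose out of reach is approached as far as the arm can. A call with a gripper value outside its range is refused whole. "gripper" is the closure, from -1 (fully open) to 1 (shut), set as the call begins (left out, the last holds). The fingers move at their own pace and stop on an object; "force" is the grip in N (left out, the last holds). Time passes only in rows, so rows that repeat a pose let the fingers close. It gives the time, the measured TCP pose, the force, the opening and the grip force at its end, in the units of the state.
- get_obs(): the state, without advancing time (a new reading comes with each control period).
- get_image(name): name is "scene" or "top" or "wrist"; returns (picture, depth): 400x640x3 uint8, blue, green, red; 400x640 float32, m along the optical axis (not along the pixel's ray), 0 where there is no reading.
- calibration(name): a dict with "fx", "fy", "cx", "cy" (pixels), "pose" (4x4, takes a point from camera to world coordinates). Camera axes: x right, y up, looking along -z (the intrinsics and any distortion apply to the point x, -y, -z); pixel columns grow to the right and rows downward; lengths in m; the calibration is good to about 2 mm. The wrist camera is an equidistant fisheye: a pixel r from the principal point sees the ray r / f radians off the axis. A picture is of the moment at which its call begins: read the wrist's pose just before it. calibration takes no time and is no camera call; for the wrist camera it gives the pose at the moment of the call.
- finish_job(): hands the job in; it is judged then, once.
The state is a dict: "t": time; "q": joint angles; "dq": joint speeds; "effort": joint torques, N m; "tool_pos": TCP position; "tool_rot": TCP orientation; "contact_force": force on the tool from outside, world axes, zero at the start; "wrist_torque": the same for the moment, N m; "opening": finger opening in m; "grip_force": force on a finger pad.
Only numpy, scipy, OpenCV 4.12 (cv2) and the standard library are available. Lean on these libraries where they do the work, as an engineer would, in place of code of your own. Each camera call takes 0.05 s, during which the arm holds its last target. There are 200 camera calls.

### The job

Load the dowelling set-up on the saw's wing: lay each of the three wooden blanks flat and fully down in the nest that is made to its size, and drop the dowel through the funnel so that it stands in the feeder's well. Leave the glue bottle and the long thin strip where they are.

Things in the scene. Friction and masses are not known exactly. Their poses are not given: they have to be found in the camera images.
- long_blank_foot (a point): The long blank, a narrow dark grey weathered offcut, 110 x 31 x 22 mm, loose, lying flat, about 50 g; take it across its 31 mm width. This point is the centre of its underside; x along its length, z up through its 22 mm thickness. It may go into its nest either way round.
- stout_blank_foot (a point): The stout blank, a broad light brown offcut, 59 x 45 x 24 mm, loose, lying flat, about 42 g; take it across its 45 mm width. This point is the centre of its underside; x along its length, z up through its 24 mm thickness. It may go into its nest either way round.
- small_blank_foot (a point): The small blank, a little grey-brown offcut, 51 x 25 x 24 mm, loose, lying flat, about 22 g; take it across its 25 mm width. This point is the centre of its underside; x along its length, z up through its 24 mm thickness. It may go into its nest either way round.
- dowel: The dowel: pale wooden pin, 12 mm in diameter, 50 mm long, chamfered ends, loose, standing on end on the near part of the wing, about 14 g. Origin: centre of its lower end, z up along its axis. A jig may stand 25 mm to its left: let the fingers close roughly along +x (up to 15 degrees left of it).
- long_nest_floor (a point): Fixed jig for the long blank: 9 mm ply base 171 x 81 mm, cavity 122 x 43 mm inside wooden fences 12 mm high, bevelled inward (5 mm wider per side on top, guides the blank home), finger gap 46 mm in each long fence. Dark bush block, 1 bush, at its +x end, top 37 mm above the bench. Point: centre of the cavity floor, 9 mm above the bench; x along its length to the bush block, z up.
- stout_nest_floor (a point): Fixed jig for the stout blank: 9 mm ply base 120 x 95 mm, cavity 71 x 57 mm inside wooden fences 12 mm high, bevelled inward (5 mm wider per side on top, guides the blank home), finger gap 38 mm in each long fence. Dark bush block, 2 bushes, at its +x end, top 37 mm above the bench. Point: centre of the cavity floor, 9 mm above the bench; x along its length to the bush block, z up.
- small_nest_floor (a point): Fixed jig for the small blank: 9 mm ply base 112 x 75 mm, cavity 63 x 37 mm inside wooden fences 12 mm high, bevelled inward (5 mm wider per side on top, guides the blank home), finger gap 36 mm in each long fence. Dark bush block, 1 bush, at its +x end, top 37 mm above the bench. Point: centre of the cavity floor, 9 mm above the bench; x along its length to the bush block, z up.
- feeder_well (a point): Fixed dowel feeder: dark wooden block 60 x 60 mm, top 50 mm above the bench, on a 104 x 74 mm ply foot; on it an aluminium funnel, mouth 52 mm wide, rim 87 mm above the bench, narrowing to a well 21 mm wide, 38 mm deep. Point: centre of the well's floor, 12 mm above the bench, z up. A dowel let go upright in the funnel drops in and stands with its top 25 mm below the rim.
- glue_bottle: Bystander: yellow glue bottle with a black cap, 50 mm wide, 106 mm high, standing loose on the far part of the wing. Origin: centre of its underside. Leave it alone.
- strip: Bystander: thin red-brown hardwood strip, 306 x 14 mm and 18 mm high, lying loose on the far part of the wing. Origin: centre of its underside. Leave it alone.

How it is judged:
By the outcome, as a careful person would: the job done as asked, in the order asked, and still so for the second after the job is handed in, with the robot touching nothing.
It also fails if it takes over 109 s, if anything falls off the work surface, if the arm or the gripper's body presses on something with over 40 N, if the wrist force passes 120 N, or if a joint passes its speed limit or range.

## Working session

There is one attempt and no reset: what is moved stays moved. The work goes in short steps, Python scripts to look and compute and a tool call to move; the robot and the scene stay as the last step left them, time stands still between calls to the robot, and variables do not carry over. Pictures are saved under pics/ and viewed, at most 14 in all, crops included, and the job is handed in when it is done.

Besides the shell and the picture viewer there is one more tool, called as name([rows], argument=value, ...), one row to a line, values as JSON. arm_command: Moves the arm, as the interface text tells. Its arguments: {"type":"object","properties":{"plan":{"type":"array"},"gripper":{"type":"number"},"force":{"type":"number"}},"required":["plan"]}

```bash
mkdir -p pics; python3 - <<'E'
from station import *
import cv2,numpy as np
o=get_obs();print(o['t'],o['tool_pos'],o['tool_rot'],o['opening'],tcp_to_grasp if not callable(tcp_to_grasp) else tcp_to_grasp())
for n in ['scene','top']:
    im,d=get_image(n);cv2.imwrite(f'pics/{n}0.png',im);np.save(f'{n}0.npy',d)
    c=calibration(n);print(n,c['fx'],c['fy'],c['cx'],c['cy'],np.round(c['pose'],4).tolist(),[k for k in c])
    print((d>0).mean())
E
```

```text
0.0 [ 0.28230324 -0.5573202   0.40348185] [-3.05373406e+00 -7.29215447e-01  3.21607434e-04] 0.0857046070978126 0.1547
scene 518.8807434946207 518.8807434946207 318.2121537868393 200.24728854594454 [[0.6273, 0.4669, -0.6233, -0.4958], [-0.7784, 0.3527, -0.5193, -0.9181], [-0.0226, 0.811, 0.5847, 1.0479], [0.0, 0.0, 0.0, 1.0]] ['fx', 'fy', 'cx', 'cy', 'pose']
0.968
top 371.6841520672477 371.6841520672477 320.10956957609034 200.74072401939156 [[0.0246, 0.9852, -0.1698, 0.3883], [-0.9991, 0.0299, 0.0291, -0.0361], [0.0338, 0.1689, 0.985, 1.0764], [0.0, 0.0, 0.0, 1.0]] ['fx', 'fy', 'cx', 'cy', 'pose']
0.99577734375
```

View pics/scene0.png

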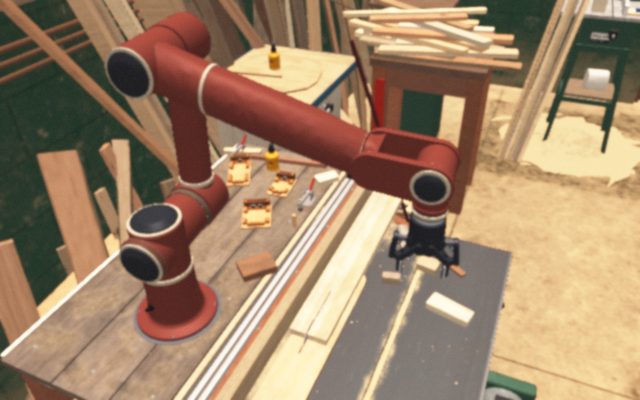

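View pics/top0.png

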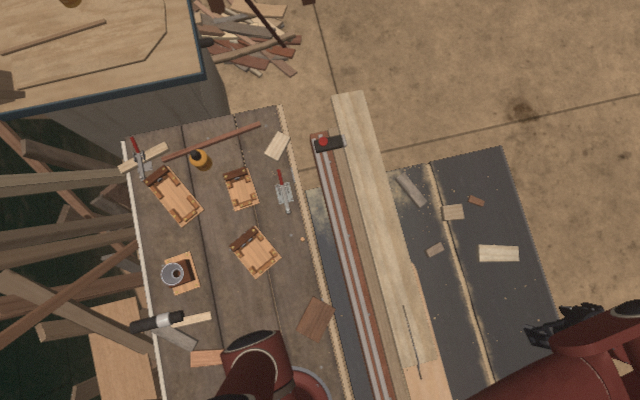

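The scene view shows nests and feeder on the wing (scene ≈(240,170), (283,183), (257,212)). In the top view I see:
- **Nests:** long (173,195), small (240,188), stout (255,250).
- **Feeder:** (178,272).
- **Dowel:** probably (303,239).
- **Blanks:** long (410,190), stout (453,212), small (434,250).

Next I'll crop in closer.

```bash
cat > h.py <<'E'
from station import *
import cv2,numpy as np
from scipy.spatial.transform import Rotation as R
def ray(n,c,uv):
    uv=np.atleast_2d(np.array(uv,float)); x=(uv[:,0]-c['cx'])/c['fx']; y=(uv[:,1]-c['cy'])/c['fy']
    if n=='wrist':
        r=np.hypot(x,y); s=np.where(r>1e-9,np.sin(r)/np.maximum(r,1e-9),1)
        v=np.c_[x*s,-y*s,-np.cos(r)]
    else: v=np.c_[x,-y,-np.ones_like(x)]
    P=np.array(c['pose']); return P[:3,3],v@P[:3,:3].T
def onplane(n,c,uv,z):
    o,v=ray(n,c,uv); return o+v*((z-o[2])/v[:,2])[:,None]
def depthpts(n,c,d,uv):
    uv=np.atleast_2d(uv); o,v=ray(n,c,uv); P=np.array(c['pose'])
    k=-(v@P[:3,2]); dd=d[uv[:,1].astype(int),uv[:,0].astype(int)]
    return o+v*(dd/k)[:,None]
def project(n,c,p):
    P=np.array(c['pose']); q=(np.atleast_2d(p)-P[:3,3])@P[:3,:3]; x,y,z=q[:,0],-q[:,1],-q[:,2]
    if n=='wrist':
        rr=np.hypot(x,y); th=np.arctan2(rr,z); k=th/np.maximum(rr,1e-9)
    else: k=1/z
    return np.c_[c['cx']+c['fx']*x*k,c['cy']+c['fy']*y*k]
def tri(obs): # list of (name,calib,uv): least squares crossing
    A=np.zeros((3,3));b=np.zeros(3)
    for n,c,uv in obs:
        o,v=ray(n,c,uv);v=v[0]/np.linalg.norm(v[0]);M=np.eye(3)-np.outer(v,v);A+=M;b+=M@o
    return np.linalg.solve(A,b)
E
python3 - <<'E'
from h import *
c=calibration('top');d=np.load('top0.npy')
pts=dict(long=(410,190),stout=(453,212),small=(434,250),dist1=(477,200),dist2=(498,253),lnest=(174,197),snest=(240,188),stnest=(255,250),feeder=(175,272),dowel=(303,239),bottle=(200,158),strip=(210,142),bench1=(220,250),saw=(470,230),glider=(370,200),fence=(345,250))
for k,v in pts.items():print(k,np.round(depthpts('top',c,d,v)[0],3))
im=cv2.imread('pics/top0.png')
a=cv2.resize(im[125:305,125:325],None,fx=3.2,fy=3.2,interpolation=cv2.INTER_CUBIC)
cv2.imwrite('pics/a.png',a[:576,:640])
b=cv2.resize(im[155:275,385:525],None,fx=5,fy=5,interpolation=cv2.INTER_CUBIC);cv2.imwrite('pics/b.png',b)
E
```

```text
long [ 0.61  -0.329  0.023]
stout [ 0.548 -0.452  0.026]
small [ 0.437 -0.393  0.027]
dist1 [ 0.589 -0.532  0.009]
dist2 [ 0.434 -0.578  0.026]
lnest [0.57  0.354 0.009]
snest [0.603 0.166 0.01 ]
stnest [0.425 0.113 0.009]
feeder [0.359 0.322 0.036]
dowel [ 0.457 -0.022  0.052]
bottle [0.67  0.269 0.075]
strip [0.736 0.261 0.018]
bench1 [0.423 0.213 0.002]
saw [ 0.5   -0.511  0.001]
glider [ 0.575 -0.211  0.029]
fence [ 0.43  -0.137  0.058]
```

View pics/a.png

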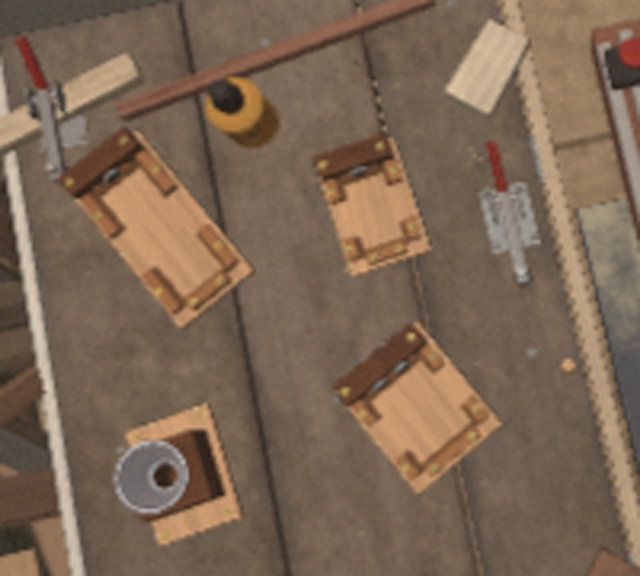

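View pics/b.png

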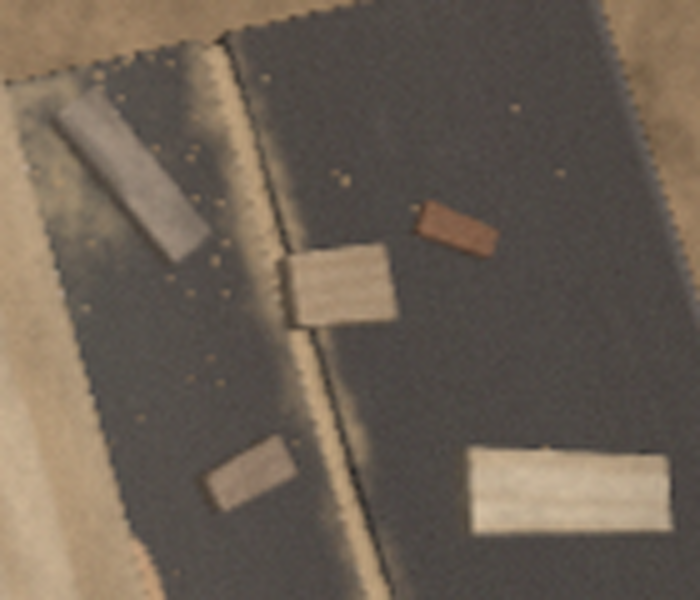

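The crops show the jigs with their bush blocks toward the upper left: long block at crop (103,160), small (350,155), stout (380,360). The funnel is at (150,475) and the dowel top at (568,365). The three blanks sit on the saw table, along with a red offcut and a pale board. I'll now measure them from the top view.

```bash
python3 - <<'E'
from h import *
c=calibration('top');d=np.load('top0.npy');im=cv2.imread('pics/top0.png')
vv,uu=np.mgrid[:400,:640];P=depthpts('top',c,d,np.c_[uu.ravel(),vv.ravel()]).reshape(400,640,3)
def rect(mask,seed,z,r=45):
    n,l=cv2.connectedComponents(mask.astype(np.uint8),connectivity=4);k=l[seed[1],seed[0]]
    if k==0: 
        w=l[seed[1]-3:seed[1]+4,seed[0]-3:seed[0]+4];k=w.max()
    cs,_=cv2.findContours((l==k).astype(np.uint8),0,cv2.CHAIN_APPROX_NONE)
    ct=max(cs,key=cv2.contourArea)[:,0,:]
    p=onplane('top',c,ct,z)[:,:2]
    (cx,cy),(w,h),a=cv2.minAreaRect((p*1000).astype(np.float32))
    if w<h:w,h,a=h,w,a+90
    return np.round([cx,cy,w+2.5,h+2.5,(a+90)%180-90],1)
zb=P[...,2]
saw=(zb>0.012)&(zb<0.035)
for k,s,z in [('long',(410,190),.022),('stout',(453,212),.024),('small',(434,250),.024)]:print(k,rect(saw,s,z))
hsv=cv2.cvtColor(im,cv2.COLOR_BGR2HSV)
for s in [(174,197),(240,188),(255,250),(220,250),(303,239),(200,300)]:print(s,hsv[s[1],s[0]])
ply=(hsv[...,1]>75)&(hsv[...,2]>90)|((zb>0.012)&(zb<.045))
for k,s in [('lnest',(174,197)),('snest',(240,188)),('stnest',(255,250)),('feeder',(192,285))]:print(k,rect(ply,s,.009))
# bush blocks
bush=(zb>.028)&(zb<.045)
for k,s in [('l',(157,175)),('s',(235,173)),('st',(243,238))]:print('bush',k,rect(bush,s,.037))
rim=(zb>.08)&(zb<.095)
ys,xs=np.where(rim&(uu>150)&(uu<215)&(vv>250)&(vv<300));p=onplane('top',c,np.c_[xs,ys],.087);print('rim',len(xs),cv2.minEnclosingCircle((p[:,:2]*1000).astype(np.float32)))
m=(zb>.03)&(abs(uu-303)<8)&(abs(vv-239)<8);ys,xs=np.where(m);print('dowel',len(xs),onplane('top',c,np.c_[xs,ys],.05).mean(0),zb[m].max())
print('fence heights max z in y[-.27,-.1]',np.percentile(zb[(P[...,1]<-.08)&(P[...,1]>-.28)&(P[...,0]>.3)&(P[...,0]<.75)],[50,90,99,99.9]))
print(tcp_to_grasp)
E
```

```text
long [ 611.6 -332.9  111.9   35.7   38.3]
stout [ 548.8 -451.6   65.2   47.5  -81.2]
small [ 439.7 -395.9   55.9   28.6  -60.5]
(174, 197) [ 13 113 200]
(240, 188) [ 14 114 195]
(255, 250) [ 14 114 195]
(220, 250) [ 14  69 125]
(303, 239) [ 14 111 198]
(200, 300) [ 14  70 113]
lnest [411.1 448.4 819.5 783.  -86.8]
snest [411.1 448.4 819.5 783.  -86.8]
stnest [411.1 448.4 819.5 783.  -86.8]
feeder [411.1 448.4 819.5 783.  -86.8]
bush l [650.7 432.5 120.4  75.1  53.7]
bush s [639.  176.9  69.3  27.3 -67.9]
bush st [454.  141.6  89.5  29.3 -48. ]
rim 151 ((357.5664978027344, 311.6448974609375), 28.852828979492188)
dowel 18 [ 0.45767911 -0.02247905  0.05      ] 1.0763978174588065
fence heights max z in y[-.27,-.1] [0.03059836 0.07576067 0.09618993 0.09949175]
0.1547
```

```bash
cat >> h.py <<'E'
def mv(x,y,zg,psi,frm=None):
    """rows' shift (cm, tool axes) and turn to put grasp point at x,y,zg (m), tool down, tool x at psi deg; frm=(x,y,zg,psi) else measured"""
    D=lambda p:R.from_matrix(np.array([[np.cos(p),np.sin(p),0],[np.sin(p),-np.cos(p),0],[0,0,-1]]))
    if frm is None:
        o=get_obs();p=np.array(o['tool_pos']);r=R.from_rotvec(o['tool_rot'])
    else: p=np.array([frm[0],frm[1],frm[2]+tcp_to_grasp]);r=D(np.radians(frm[3]))
    t=np.array([x,y,zg+tcp_to_grasp]);rt=D(np.radians(psi))
    s=r.inv().apply(t-p)*100;w=(r.inv()*rt).as_rotvec()
    rows=max(np.linalg.norm(s)/4.17,np.degrees(np.linalg.norm(w))/7.16)
    print('shift',np.round(s,2),'turn',np.round(w,3),'rows>=%.1f'%rows)
E
python3 - <<'E'
from h import *
mv(.612,-.333,.15,38.3)
c=calibration('top');im=cv2.imread('pics/top0.png');hsv=cv2.cvtColor(im,cv2.COLOR_BGR2HSV)
m=((hsv[...,1]>85)&(hsv[...,2]>150)).astype(np.uint8)
n,l,st,ce=cv2.connectedComponentsWithStats(m,connectivity=4)
for i in range(1,n):
    if st[i,4]>150 and st[i,0]<300 and st[i,1]>100:
        ys,xs=np.where(l==i);p=onplane('top',c,np.c_[xs,ys],.009)[:,:2]*1000
        print(np.round(ce[i]),st[i,4],cv2.minAreaRect(p.astype(np.float32)))
c=calibration('wrist');print(np.round(c['pose'],3),c['fx'],c['cx'],c['cy'])
E
```

```text
shift [39.55 -5.1   9.91] turn [-0.002 -0.    -0.2  ] rows>=9.9
[300. 151.] 237 ((723.4476318359375, -8.206035614013672), (76.48694610595703, 49.81718444824219), 15.620126724243164)
[177. 199.] 1111 ((566.0260009765625, 346.5806884765625), (148.404296875, 81.2032699584961), 42.0522575378418)
[243. 193.] 604 ((589.4423828125, 160.15087890625), (86.80277252197266, 76.71747589111328), 20.623756408691406)
[258. 255.] 993 ((419.2737121582031, 112.27928161621094), (116.31198120117188, 95.55110168457031), 41.98725891113281)
[184. 273.] 427 ((357.5380554199219, 312.7988586425781), (103.28761291503906, 74.12814331054688), 21.711814880371094)
[120. 310.] 733 ((241.02670288085938, 480.7124328613281), (69.82331848144531, 117.91334533691406), 15.3972806930542)
[121. 371.] 3027 ((111.04087829589844, 448.822998046875), (209.54295349121094, 135.92408752441406), 18.2219181060791)
[205. 358.] 457 ((133.96798706054688, 228.97869873046875), (39.07962417602539, 85.45216369628906), 4.0467329025268555)
[[ 0.452  0.843  0.292  0.358]
 [-0.892  0.427  0.147 -0.519]
 [-0.001 -0.326  0.945  0.372]
 [ 0.     0.     0.     1.   ]] 309.70691628693146 316.47704973997656 199.5576403098364
```

arm_command([
  [[39.5, -5.1, 9.9, 0, 0, -0.2], [39.5, -5.1, 9.9, 0, 0, -0.2], [39.5, -5.1, 9.9, 0, 0, -0.2], [39.5, -5.1, 9.9, 0, 0, -0.2], [39.5, -5.1, 9.9, 0, 0, -0.2], [39.5, -5.1, 9.9, 0, 0, -0.2], [39.5, -5.1, 9.9, 0, 0, -0.2], [39.5, -5.1, 9.9, 0, 0, -0.2], [39.5, -5.1, 9.9, 0, 0, -0.2], [39.5, -5.1, 9.9, 0, 0, -0.2], [39.5, -5.1, 9.9, 0, 0, -0.2], [39.5, -5.1, 9.9, 0, 0, -0.2]],
])

```text
t: 1.1
tool_pos: [0.6127, -0.3318, 0.3037]
tool_rot: [-2.964, -1.035, 0.003]
contact_force: [-0.6, -0.1, -0.1]
opening: 0.0854
grip_force: 0.0
```

```bash
python3 - <<'E'
from h import *
o=get_obs();print(o['t'],o['tool_pos'],o['dq'])
c=calibration('wrist');im,d=get_image('wrist');cv2.imwrite('pics/w1.png',im);np.savez('w1.npz',d=d,pose=c['pose'])
for k,p in dict(long=(.612,-.333,.022),stout=(.549,-.452,.024),small=(.44,-.396,.024)).items():
    uv=project('wrist',c,p);print(k,uv)
E
```

```text
1.1 [ 0.6127146  -0.33180492  0.30372263] [-0.04531112 -0.03059632  0.00533481 -0.01071563  0.00098912 -0.00399582]
long [[317.61217765 199.19803384]]
stout [[369.40664789 312.4008513 ]]
small [[266.12561944 345.31836268]]
```

View pics/w1.png

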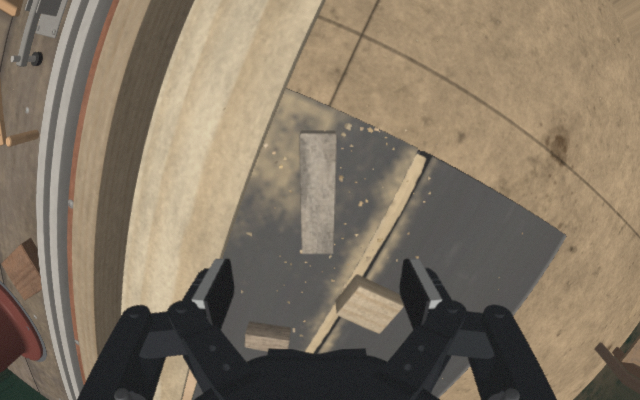

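The wrist view shows the long blank centred at about (318,192). The stout blank is at (370,303) and the small one at (267,337), partly behind the gripper. I'll measure these by mask and triangulate the height.

```bash
cat >> h.py <<'E'
def wrect(name,c,d,seed,zlo,zhi,ztop,im=None,zref=None):
    """blank: pixels whose depth puts them in zlo..zhi round seed; rect by casting contour to plane ztop"""
    vv,uu=np.mgrid[:400,:640];z=depthpts(name,c,d,np.c_[uu.ravel(),vv.ravel()])[:,2].reshape(400,640)
    m=((z>zlo)&(z<zhi)).astype(np.uint8);m=cv2.morphologyEx(m,cv2.MORPH_OPEN,np.ones((3,3)))
    n,l=cv2.connectedComponents(m,connectivity=4);k=l[int(seed[1]),int(seed[0])]
    if k==0: return None
    ys,xs=np.where(l==k);p=onplane(name,c,np.c_[xs,ys],ztop)[:,:2]*1000
    (cx,cy),(w,h),a=cv2.minAreaRect(p.astype(np.float32))
    if w<h:w,h,a=h,w,a+90
    return np.round([cx,cy,w,h,(a+90)%180-90],1),np.array([xs.mean(),ys.mean()]),np.median(z[l==k])
E
python3 - <<'E'
from h import *
f=np.load('w1.npz');c=calibration('wrist');d=f['d'];ct=calibration('top');dt=np.load('top0.npy')
for k,s,s2,z in [('long',(318,192),(410,190),.022),('stout',(370,300),(453,212),.024),('small',(267,333),(434,250),.024)]:
    a=wrect('wrist',c,d,s,.016,.035,z);b=wrect('top',ct,dt,s2,.016,.035,z)
    print(k,a,'\n top',b)
    if a and b:print(' tri',tri([('wrist',c,a[1]),('top',ct,b[1])]))
mv(.612,-.333,.022,38.3)
E
```

```text
long (array([ 613.3, -333.1,  110.3,   30.6,   38.4]), array([317.24649394, 191.00831947]), np.float64(0.02244214547415957)) 
 top (array([ 611.7, -333. ,  109.6,   32.6,   37.9]), array([411.52882206, 189.4887218 ]), np.float64(0.023106061125413246))
 tri [ 0.61385749 -0.33394566  0.01211288]
stout (array([ 551.1, -450.3,   62.5,   48.7,  -82.6]), array([368.45142003, 307.45590433]), np.float64(0.024469098388537475)) 
 top (array([ 548.9, -452.5,   60.7,   43.9,  -82.6]), array([453.04934211, 211.80263158]), np.float64(0.025404768604182393))
 tri [ 0.54926739 -0.45399744  0.0179607 ]
small (array([ 443.8, -394.9,   49.7,   31.4,  -59.4]), array([265.39191074, 340.40585774]), np.float64(0.02409860936036065)) 
 top (array([ 440. , -396. ,   52.4,   24.8,  -63. ]), array([434.88387097, 249.29677419]), np.float64(0.025453206169284037))
 tri [ 0.43973911 -0.39664925  0.01882301]
shift [1.000e-02 3.000e-02 1.279e+01] turn [-0.002  0.001  0.002] rows>=3.1
```

arm_command([
  [[0, 0.1, 4, 0, 0, 0], [0, 0.1, 8, 0, 0, 0], [0, 0.1, 11, 0, 0, 0], [0, 0.1, 12.4, 0, 0, 0], [0, 0.1, 12.9, 0, 0, 0], [0, 0.1, 12.9, 0, 0, 0]],
])

```text
t: 1.65
tool_pos: [0.6116, -0.335, 0.1761]
tool_rot: [-2.967, -1.029, 0.001]
contact_force: [0.3, 0.9, -0.4]
opening: 0.0852
grip_force: 0.0
```

arm_command([
  [[0, 0, 0, 0, 0, 0], [0, 0, 0, 0, 0, 0], [0, 0, 0, 0, 0, 0], [0, 0, 0, 0, 0, 0], [0, 0, 0, 0, 0, 0], [0, 0, 0, 0, 0, 0], [0, 0, 0, 0, 0, 0], [0, 0, 0, 0, 0, 0]],
], gripper=1, force=30)

```text
t: 2.32
tool_pos: [0.613, -0.3347, 0.1785]
tool_rot: [2.966, 1.031, 0.002]
contact_force: [-0.9, 0.0, 5.8]
opening: 0.0301
grip_force: 31.1
```

arm_command([
  [[0, 0, -4, 0, 0, 0], [0, 0, -8, 0, 0, 0], [0, 0, -12, 0, 0, 0], [2, -3, -14, 0, 0, 0], [19.5, -28.2, -14, 0, 0, 0], [19.5, -28.2, -14, 0, 0, 0], [19.5, -28.2, -14, 0, 0, 0], [19.5, -28.2, -14, 0, 0, 0], [19.5, -28.2, -14, 0, 0, 0], [19.5, -28.2, -14, 0, 0, 0], [19.5, -28.2, -14, 0, 0, 0], [19.5, -28.2, -14, 0, 0, 0]],
])

```text
t: 3.32
tool_pos: [0.5894, 0.0123, 0.3161]
tool_rot: [-2.963, -1.036, 0.001]
contact_force: [-0.3, -0.0, -0.4]
opening: 0.03
grip_force: 30.3
```

arm_command([
  [[19.6, -28.2, 0, 0, 0, -0.06], [19.6, -28.2, 0, 0, 0, -0.06], [19.6, -28.2, 0, 0, 0, -0.06], [19.6, -28.2, 0, 0, 0, -0.06], [19.6, -28.2, 0, 0, 0, -0.06], [19.6, -28.2, 0, 0, 0, -0.06], [19.6, -28.2, 0, 0, 0, -0.06], [19.6, -28.2, 0, 0, 0, -0.06], [19.6, -28.2, 0, 0, 0, -0.06], [19.6, -28.2, 0, 0, 0, -0.06], [19.6, -28.2, 0, 0, 0, -0.06]],
])

```text
t: 4.23
tool_pos: [0.5691, 0.3507, 0.316]
tool_rot: [2.934, 1.121, -0.002]
contact_force: [1.2, -0.6, -0.1]
opening: 0.0299
grip_force: 30.3
```

```bash
python3 - <<'E'
from h import *
o=get_obs();print(o['t'],o['tool_pos'],o['q'][[0,5]] if hasattr(o['q'],'shape') else o['q'],o['opening'])
c=calibration('wrist');im,d=get_image('wrist');cv2.imwrite('pics/w2.png',im);np.savez('w2.npz',d=d,pose=c['pose'])
mv(.570,.350,.09,42)
print(project('wrist',c,(.5703,.3504,.009)))
E
```

```text
4.2333 [0.56906789 0.35067367 0.31598248] [0.44115487 1.28199671] 0.02988660570494821
shift [0.07 0.02 7.13] turn [ 0.     0.001 -0.004] rows>=1.7
[[317.00672468 188.085353  ]]
```

View pics/w2.png

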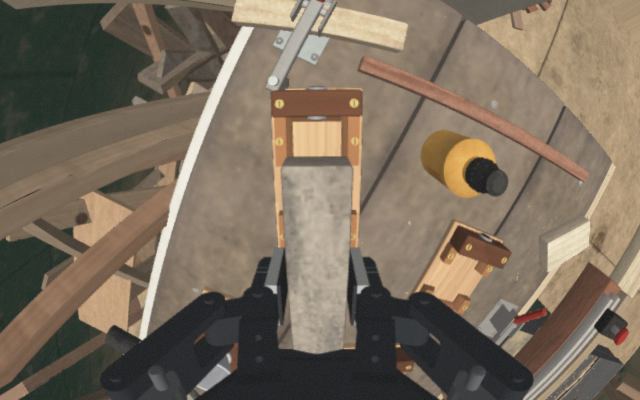

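The blank is held straight. The bush block shows at (272–362, 90–117) and the nest axis is nearly vertical in the image. I'll measure the block.

```bash
python3 - <<'E'
from h import *
f=np.load('w2.npz');c=calibration('wrist');d=f['d']
r=wrect('wrist',c,d,(290,106),.030,.043,.037);print(r)
P=onplane('wrist',c,[(272,92),(362,90),(363,117),(272,119)],.037);print(np.round(P*1000,1),P.mean(0))
# base near sides: ply edges
P=onplane('wrist',c,[(273,140),(361,140),(277,230),(358,230)],.009);print(np.round(P*1000,1))
a=np.radians(42)
print('blank held top corners',)
E
tail -0 h.py
```

```text
(array([655.3, 429.1,  96.1,  75.7,  42.9]), array([308.73647678,  74.9990426 ]), np.float64(0.03610147250245878))
[[612.7 434.9  37. ]
 [661.2 383.   37. ]
 [645.8 367.6  37. ]
 [596.2 420.7  37. ]] [0.62900708 0.40151607 0.037     ]
[[578.1 409.3   9. ]
 [630.8 350.2   9. ]
 [512.3 350.2   9. ]
 [565.4 290.6   9. ]]
blank held top corners
```

arm_command([
  [[0.1, 0.2, 4, 0, 0, 0], [0.1, 0.2, 8, 0, 0, 0], [0.1, 0.2, 10, 0, 0, 0], [0.1, 0.2, 11.2, 0, 0, 0], [0.1, 0.2, 12.2, 0, 0, 0], [0.1, 0.2, 12.7, 0, 0, 0], [0.1, 0.2, 12.7, 0, 0, 0], [0.1, 0.2, 12.7, 0, 0, 0]],
])

```text
t: 4.95
tool_pos: [0.5723, 0.3497, 0.1914]
tool_rot: [-2.935, -1.119, -0.004]
contact_force: [-0.3, -0.5, -0.7]
opening: 0.0302
grip_force: 30.3
```

arm_command([
  [[0, 0, 0.2, 0, 0, 0], [0, 0, 0.2, 0, 0, 0], [0, 0, 0.2, 0, 0, 0]],
])

```text
t: 5.2
tool_pos: [0.5718, 0.35, 0.1888]
tool_rot: [-2.935, -1.12, -0.003]
contact_force: [-0.1, 0.8, 0.3]
opening: 0.03
grip_force: 30.3
```

arm_command([
  [[0, 0, 0, 0, 0, 0], [0, 0, 0, 0, 0, 0], [0, 0, 0, 0, 0, 0], [0, 0, 0, 0, 0, 0], [0, 0, -3, 0, 0, 0], [0, 0, -7, 0, 0, 0], [0, 0, -11, 0, 0, 0], [0, 0, -15, 0, 0, 0], [0, 0, -15, 0, 0, 0]],
], gripper=-0.3)

```text
t: 5.95
tool_pos: [0.5736, 0.3509, 0.3496]
tool_rot: [-2.934, -1.119, -0.028]
contact_force: [1.6, 0.8, 2.7]
opening: 0.0554
grip_force: 0.0
```

```bash
python3 - <<'E'
from h import *
o=get_obs();print(o['t'],o['tool_pos'],o['q'],o['opening'])
c=calibration('wrist');im,d=get_image('wrist');cv2.imwrite('pics/w3.png',im);np.savez('w3.npz',d=d,pose=c['pose'])
print(wrect('wrist',c,d,(317,190),.024,.040,.031))
mv(.5495,-.4525,.15,99)
mv(.5495,-.4525,.15,-81.5)
E
```

```text
5.95 [0.57363271 0.35085928 0.34962614] [4.38362837e-01 1.94906402e-01 1.55121546e+00 1.87999895e-05
 1.37775838e+00 1.28020538e+00] 0.05538886771711622
(array([573.7, 350.6, 109.7,  30.2,  41.3]), array([314.55052697, 187.00650961]), np.float64(0.03059061487767495))
shift [-55.29  58.32   3.62] turn [ 0.009 -0.009 -0.999] rows>=19.3
shift [-55.29  58.32   3.62] turn [-0.011 -0.011  2.151] rows>=19.3
```

View pics/w3.png

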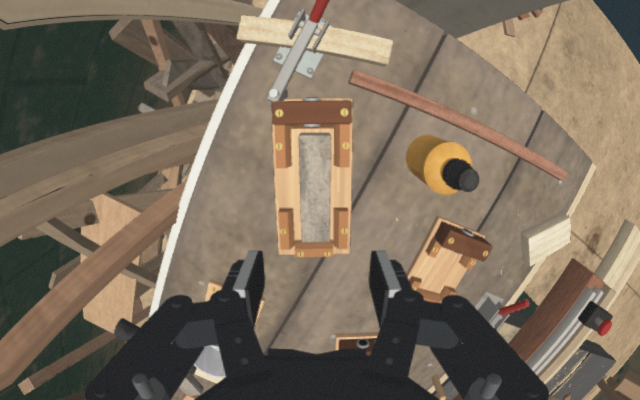

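The long blank lies in its nest: top at (317,188), height 30.6 mm, seated. Next is the stout blank.

arm_command([
  [[-27.6, 29.2, 0, 0, 0, 0], [-27.6, 29.2, 0, 0, 0, 0], [-27.6, 29.2, 0, 0, 0, 0], [-27.6, 29.2, 0, 0, 0, 0], [-27.6, 29.2, 0, 0, 0, 0], [-27.6, 29.2, 0, 0, 0, 0], [-27.6, 29.2, 0, 0, 0, 0], [-27.6, 29.2, 0, 0, 0, 0], [-27.6, 29.2, 0, 0, 0, 0], [-27.6, 29.2, 0, 0, 0, 0], [-27.6, 29.2, 0, 0, 0, 0]],
], gripper=-1)

```text
t: 6.92
tool_pos: [0.5594, -0.0561, 0.3364]
tool_rot: [2.938, 1.111, -0.004]
contact_force: [-0.6, 1.1, 0.3]
opening: 0.0851
grip_force: 0.0
```

arm_command([
  [[-27.7, 29.1, 3.6, 0, 0, -1.0], [-27.7, 29.1, 3.6, 0, 0, -1.0], [-27.7, 29.1, 3.6, 0, 0, -1.0], [-27.7, 29.1, 3.6, 0, 0, -1.0], [-27.7, 29.1, 3.6, 0, 0, -1.0], [-27.7, 29.1, 3.6, 0, 0, -1.0], [-27.7, 29.1, 3.6, 0, 0, -1.0], [-27.7, 29.1, 3.6, 0, 0, -1.0], [-27.7, 29.1, 3.6, 0, 0, -1.0], [-27.7, 29.1, 3.6, 0, 0, -1.0], [-27.7, 29.1, 3.6, 0, 0, -1.0], [-27.7, 29.1, 3.6, 0, 0, -1.0]],
])

```text
t: 7.92
tool_pos: [0.5468, -0.4546, 0.2993]
tool_rot: [-2.04, -2.385, -0.001]
contact_force: [0.8, 0.4, 0.1]
opening: 0.0854
grip_force: 0.0
```

```bash
python3 - <<'E'
from h import *
o=get_obs();print(o['t'],o['tool_pos'],o['q'],o['opening'])
c=calibration('wrist');im,d=get_image('wrist');cv2.imwrite('pics/w4.png',im);np.savez('w4.npz',d=d,pose=c['pose'])
ct=calibration('top');dt=np.load('top0.npy')
uv=project('wrist',c,(.5495,-.4525,.024))[0];print(uv)
a=wrect('wrist',c,d,uv,.016,.035,.024);b=wrect('top',ct,dt,(453,212),.016,.035,.024);print(a)
print('tri',tri([('wrist',c,a[1]),('top',ct,b[1])]))
p=a[0];mv(p[0]/1000,p[1]/1000,.025,p[4]+180 if p[4]<0 else p[4])
E
```

```text
7.9167 [ 0.5467611  -0.45455841  0.29934203] [-7.98191626e-01  3.27461531e-01  1.48047270e+00  4.82891646e-04
  1.33695009e+00 -9.53956333e-01] 0.0853651780066002
[319.3777395  198.70669277]
(array([ 550.1, -450.1,   58.9,   44.4,  -82.3]), array([320.38607595, 194.86823936]), np.float64(0.02363922428240707))
tri [ 0.54784317 -0.44601127  0.03791777]
shift [ 0.23  0.35 12.01] turn [-0.001 -0.003  0.023] rows>=2.9
```

arm_command([
  [[0.2, 0.35, 4, 0, 0, 0.02], [0.2, 0.35, 8, 0, 0, 0.02], [0.2, 0.35, 10.5, 0, 0, 0.02], [0.2, 0.35, 11.5, 0, 0, 0.02], [0.2, 0.35, 11.9, 0, 0, 0.02], [0.2, 0.35, 11.9, 0, 0, 0.02]],
])

```text
t: 8.47
tool_pos: [0.5508, -0.4498, 0.1826]
tool_rot: [-2.061, -2.37, -0.0]
contact_force: [0.7, -0.4, 0.4]
opening: 0.085
grip_force: 0.0
```

arm_command([
  [[0, 0, 0, 0, 0, 0], [0, 0, 0, 0, 0, 0], [0, 0, 0, 0, 0, 0], [0, 0, 0, 0, 0, 0], [0, 0, 0, 0, 0, 0], [0, 0, 0, 0, 0, 0], [0, 0, 0, 0, 0, 0]],
], gripper=1, force=30)

```text
t: 9.05
tool_pos: [0.5511, -0.4517, 0.1853]
tool_rot: [2.061, 2.366, -0.0]
contact_force: [-0.5, 1.0, 5.7]
opening: 0.0443
grip_force: 32.2
```

```bash
python3 - <<'E'
from h import *
o=get_obs();print(o['tool_pos'][2])
p=o['tool_pos'];zg=p[2]-tcp_to_grasp
psi=np.degrees(np.arctan2(*R.from_rotvec(o['tool_rot']).as_matrix()[[1,0],0]));print(psi)
mv(.4165,.109,zg+.14,42)
E
```

```text
0.1852785723071978
97.89812333477552
shift [ 57.35  -5.59 -14.17] turn [0.003 0.001 0.976] rows>=14.2
```

arm_command([
  [[0, 0, -4, 0, 0, 0], [0, 0, -8, 0, 0, 0], [0, 0, -12, 0, 0, 0], [3, 0, -14, 0, 0, 0], [28.7, -2.8, -14, 0, 0, 0], [28.7, -2.8, -14, 0, 0, 0], [28.7, -2.8, -14, 0, 0, 0], [28.7, -2.8, -14, 0, 0, 0], [28.7, -2.8, -14, 0, 0, 0], [28.7, -2.8, -14, 0, 0, 0], [28.7, -2.8, -14, 0, 0, 0]],
])

```text
t: 9.97
tool_pos: [0.4814, -0.1662, 0.3219]
tool_rot: [-2.057, -2.371, -0.002]
contact_force: [0.4, 0.4, -0.4]
opening: 0.0443
grip_force: 31.5
```

arm_command([
  [[28.7, -2.8, 0, 0, 0, 0.98], [28.7, -2.8, 0, 0, 0, 0.98], [28.7, -2.8, 0, 0, 0, 0.98], [28.7, -2.8, 0, 0, 0, 0.98], [28.7, -2.8, 0, 0, 0, 0.98], [28.7, -2.8, 0, 0, 0, 0.98], [28.7, -2.8, 0, 0, 0, 0.98], [28.7, -2.8, 0, 0, 0, 0.98], [28.7, -2.8, 0, 0, 0, 0.98], [28.7, -2.8, 0, 0, 0, 0.98], [28.7, -2.8, 0, 0, 0, 0.98]],
])

```text
t: 10.88
tool_pos: [0.4161, 0.1099, 0.3229]
tool_rot: [2.933, 1.123, 0.001]
contact_force: [0.8, -0.0, -0.7]
opening: 0.0441
grip_force: 31.5
```

```bash
python3 - <<'E'
from h import *
o=get_obs();print(o['t'],o['tool_pos'],o['q'],o['opening'])
c=calibration('wrist');im,d=get_image('wrist');cv2.imwrite('pics/w5.png',im);np.savez('w5.npz',d=d,pose=c['pose'])
mv(.4165,.109,.1943-tcp_to_grasp,42)
print(project('wrist',c,[(.454,.1415,.037),(.4165,.109,.009)]))
E
```

```text
10.8833 [0.41605591 0.10985899 0.32291798] [ 8.49626943e-02 -3.81069345e-01  2.13435651e+00 -4.21846066e-04
  1.38776994e+00  9.24406833e-01] 0.04408445394905458
shift [-1.000e-02  5.000e-02  1.286e+01] turn [ 0.    -0.    -0.003] rows>=3.1
[[317.99073194 139.88137534]
 [316.83058017 187.47680058]]
```

View pics/w5.png

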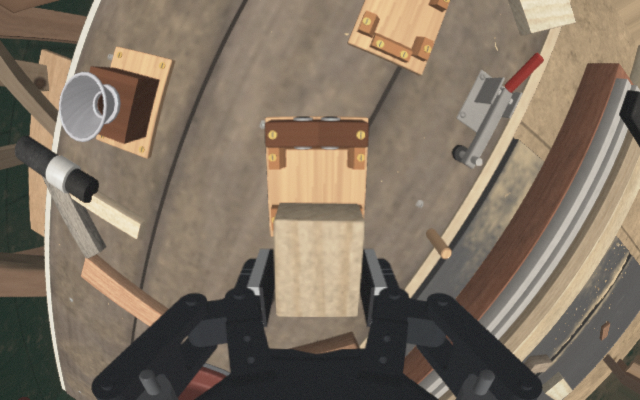

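The stout blank is held over its nest. The bush block top shows at corners (265,121), (369,121), (369,148) and (265,148), and the ply sides at x≈269 and 366 at row 180. The dowel stands at (440,245).

```bash
python3 - <<'E'
from h import *
f=np.load('w5.npz');c=calibration('wrist');d=f['d']
P=onplane('wrist',c,[(265,121),(369,121),(369,148),(265,148)],.037)[:,:2]*1000
v=P[0]-P[1]+P[3]-P[2];n=np.array([v[1],-v[0]]);n/=np.linalg.norm(n);
print(np.round(P,1),P.mean(0),np.degrees(np.arctan2(n[1],n[0])),n,P.mean(0)-n*50.5,np.linalg.norm(P[0]-P[3]))
Q=onplane('wrist',c,[(266.5,170),(367.5,170),(269,200),(366.5,200)],.009)[:,:2]*1000
print((Q[0]+Q[1])/2,(Q[2]+Q[3])/2)
print(wrect('wrist',c,d,(290,134),.030,.043,.037))
# held blank top
vv,uu=np.mgrid[205:315,280:360];p=depthpts('wrist',c,d,np.c_[uu.ravel(),vv.ravel()]);print(np.median(p[:,2]))
m=np.median(p[:,2]);print(wrect('wrist',c,d,(320,260),m-.008,m+.008,m))
E
```

```text
[[437.2 184.5]
 [494.3 120.7]
 [477.9 104.9]
 [419.8 169.8]] [457.2891799  144.97941737] 41.84976335846849 [0.74489681 0.66717969] [419.67189089 111.28684301] 22.7566927524368
[429.66880902 120.10374628] [407.79766884  99.49969462]
(array([457. , 145.6,  86.6,  22.2, -48.1]), array([316.31913357, 133.97292419]), np.float64(0.03647884544553345))
0.16117411030887918
(array([418.9, 111.5,  75. ,  60.6, -48.2]), array([317.07001538, 263.96863147]), np.float64(0.1612517446431125))
```

arm_command([
  [[0.2, 0.1, 4, 0, 0, 0], [0.2, 0.1, 8, 0, 0, 0], [0.2, 0.1, 10, 0, 0, 0], [0.2, 0.1, 11.2, 0, 0, 0], [0.2, 0.1, 12.2, 0, 0, 0], [0.2, 0.1, 12.8, 0, 0, 0], [0.2, 0.1, 12.8, 0, 0, 0], [0.2, 0.1, 12.8, 0, 0, 0], [0.2, 0.1, 12.8, 0, 0, 0]],
])

```text
t: 11.68
tool_pos: [0.4188, 0.1103, 0.1956]
tool_rot: [2.935, 1.119, 0.003]
contact_force: [-0.4, -0.1, -0.7]
opening: 0.0441
grip_force: 32.0
```

arm_command([
  [[0, 0, 0.1, 0, 0, 0], [0, 0, 0.1, 0, 0, 0], [0, 0, 0.1, 0, 0, 0], [0, 0, 0.1, 0, 0, 0], [0, 0, -3, 0, 0, 0], [0, 0, -7, 0, 0, 0], [0, 0, -11, 0, 0, 0], [0, 0, -15, 0, 0, 0], [0, 0, -15, 0, 0, 0], [0, 0, -15, 0, 0, 0]],
], gripper=-0.5)

```text
t: 12.52
tool_pos: [0.4189, 0.1106, 0.3484]
tool_rot: [2.933, 1.119, 0.011]
contact_force: [0.1, 0.0, 0.0]
opening: 0.064
grip_force: 0.0
```

```bash
python3 - <<'E'
from h import *
o=get_obs();print(o['t'],o['tool_pos'],o['q'],o['opening'])
c=calibration('wrist');im,d=get_image('wrist');cv2.imwrite('pics/w6.png',im);np.savez('w6.npz',d=d,pose=c['pose'])
print(wrect('wrist',c,d,(317,188),.026,.040,.033))
mv(.4415,-.3955,.15,119)
for p in [(.4577,-.0225,.05),(.4577,-.0225,0)]:print(project('wrist',c,p))
E
```

```text
12.5167 [0.41891616 0.11063541 0.34838759] [ 8.60955952e-02 -3.98635723e-01  2.10369843e+00  3.17313922e-05
  1.42908464e+00  9.27891746e-01] 0.06404549398108032
(array([421.6, 111.1,  59.1,  43.4,  41.6]), array([316.15092209, 185.60067746]), np.float64(0.032562824651450384))
shift [-31.98  39.29   4.1 ] turn [ 3.000e-03 -1.000e-03 -1.348e+00] rows>=12.2
[[435.99575852 249.30351283]]
[[421.39412289 229.6358583 ]]
```

View pics/w6.png

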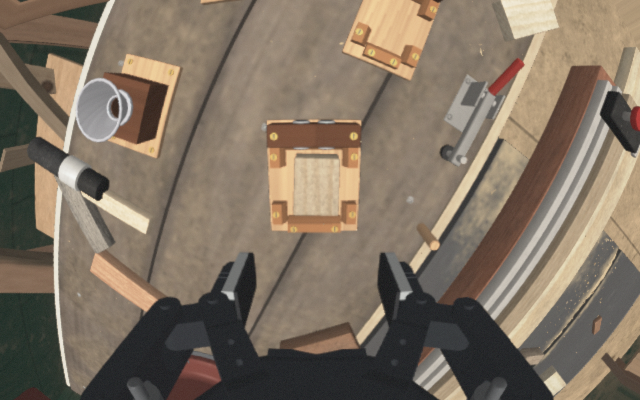

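The stout blank is in its nest: (316,186), flat at 32.6 mm. On to the small blank.

arm_command([
  [[-16, 19.6, 0, 0, 0, 0], [-16, 19.6, 0, 0, 0, 0], [-16, 19.6, 0, 0, 0, 0], [-16, 19.6, 0, 0, 0, 0], [-16, 19.6, 0, 0, 0, 0], [-16, 19.6, 0, 0, 0, 0], [-16, 19.6, 0, 0, 0, 0]],
], gripper=-1)

```text
t: 13.15
tool_pos: [0.4284, -0.1472, 0.3426]
tool_rot: [-2.939, -1.11, 0.006]
contact_force: [-0.8, 0.8, -0.5]
opening: 0.0854
grip_force: 0.0
```

arm_command([
  [[-16, 19.6, 4.1, 0, 0, -1.35], [-16, 19.6, 4.1, 0, 0, -1.35], [-16, 19.6, 4.1, 0, 0, -1.35], [-16, 19.6, 4.1, 0, 0, -1.35], [-16, 19.6, 4.1, 0, 0, -1.35], [-16, 19.6, 4.1, 0, 0, -1.35], [-16, 19.6, 4.1, 0, 0, -1.35], [-16, 19.6, 4.1, 0, 0, -1.35], [-16, 19.6, 4.1, 0, 0, -1.35], [-16, 19.6, 4.1, 0, 0, -1.35], [-16, 19.6, 4.1, 0, 0, -1.35], [-16, 19.6, 4.1, 0, 0, -1.35]],
])

```text
t: 14.15
tool_pos: [0.44, -0.3943, 0.3009]
tool_rot: [-1.587, -2.706, -0.002]
contact_force: [-0.0, -0.5, -0.3]
opening: 0.0853
grip_force: 0.0
```

```bash
python3 - <<'E'
from h import *
o=get_obs();print(o['t'],o['tool_pos'],o['q'],o['opening'])
c=calibration('wrist');im,d=get_image('wrist');cv2.imwrite('pics/w7.png',im);np.savez('w7.npz',d=d,pose=c['pose'])
uv=project('wrist',c,(.4415,-.3955,.024))[0];print(uv)
a=wrect('wrist',c,d,uv,.016,.035,.024);print(a)
p=a[0];mv(p[0]/1000,p[1]/1000,.0235,p[4]+180 if p[4]<0 else p[4])
E
```

```text
14.15 [ 0.44001597 -0.39428986  0.30087363] [-8.56573803e-01  5.90840675e-02  1.78486443e+00  5.39525166e-05
  1.30235592e+00 -1.36663525e+00] 0.08527327194809545
[316.40260815 202.09157908]
(array([ 439.5, -394.4,   49.8,   24.3,  -60.7]), array([315.35449403, 199.23632935]), np.float64(0.02360984285355039))
shift [-0.03 -0.04 12.3 ] turn [-0.001 -0.004 -0.006] rows>=3.0
```

arm_command([
  [[0, 0, 4, 0, 0, 0], [0, 0, 8, 0, 0, 0], [0, 0, 10.5, 0, 0, 0], [0, 0, 11.6, 0, 0, 0], [0, 0, 12.0, 0, 0, 0], [0, 0, 12.0, 0, 0, 0]],
])

```text
t: 14.7
tool_pos: [0.4403, -0.3947, 0.1828]
tool_rot: [-1.593, -2.706, -0.001]
contact_force: [-0.3, -0.2, 0.8]
opening: 0.0852
grip_force: 0.0
```

arm_command([
  [[0, 0, 0, 0, 0, 0], [0, 0, 0, 0, 0, 0], [0, 0, 0, 0, 0, 0], [0, 0, 0, 0, 0, 0], [0, 0, 0, 0, 0, 0], [0, 0, 0, 0, 0, 0], [0, 0, 0, 0, 0, 0], [0, 0, 0, 0, 0, 0], [0, 0, 0, 0, 0, 0]],
], gripper=1, force=30)

```text
t: 15.45
tool_pos: [0.4409, -0.3955, 0.185]
tool_rot: [1.591, 2.707, -0.001]
contact_force: [-1.5, 0.5, 4.9]
opening: 0.0242
grip_force: 30.6
```

```bash
python3 - <<'E'
from h import *
o=get_obs();print(o['tool_pos'][2])
zg=o['tool_pos'][2]-tcp_to_grasp
mv(.5955,.1615,zg+.14,20.6)
mv(.5955,.1615,zg+.14,200.6)
E
```

```text
0.18497291777221445
shift [ 41.12  40.61 -14.06] turn [2.000e-03 1.000e-03 1.719e+00] rows>=14.3
shift [ 41.12  40.61 -14.06] turn [-1.000e-03  2.000e-03 -1.422e+00] rows>=14.3
```

arm_command([
  [[0, 0, -4, 0, 0, 0], [0, 0, -8, 0, 0, 0], [0, 0, -12, 0, 0, 0], [2, 2, -14, 0, 0, 0], [20.5, 20.3, -14, 0, 0, 0.7], [20.5, 20.3, -14, 0, 0, 0.7], [20.5, 20.3, -14, 0, 0, 0.7], [20.5, 20.3, -14, 0, 0, 0.7], [20.5, 20.3, -14, 0, 0, 0.7], [20.5, 20.3, -14, 0, 0, 0.7], [20.5, 20.3, -14, 0, 0, 0.7], [20.5, 20.3, -14, 0, 0, 0.7]],
])

```text
t: 16.45
tool_pos: [0.5184, -0.1132, 0.323]
tool_rot: [-2.418, -2.003, -0.001]
contact_force: [1.1, -0.4, -0.0]
opening: 0.0242
grip_force: 29.9
```

arm_command([
  [[28.8, 2.3, 0, 0, 0, 1.02], [28.8, 2.3, 0, 0, 0, 1.02], [28.8, 2.3, 0, 0, 0, 1.02], [28.8, 2.3, 0, 0, 0, 1.02], [28.8, 2.3, 0, 0, 0, 1.02], [28.8, 2.3, 0, 0, 0, 1.02], [28.8, 2.3, 0, 0, 0, 1.02], [28.8, 2.3, 0, 0, 0, 1.02], [28.8, 2.3, 0, 0, 0, 1.02], [28.8, 2.3, 0, 0, 0, 1.02], [28.8, 2.3, 0, 0, 0, 1.02]],
])

```text
t: 17.37
tool_pos: [0.5956, 0.1607, 0.323]
tool_rot: [3.09, 0.564, -0.002]
contact_force: [0.3, -0.8, -0.0]
opening: 0.0246
grip_force: 29.9
```

```bash
python3 - <<'E'
from h import *
o=get_obs();print(o['t'],o['tool_pos'],o['q'],o['opening'])
c=calibration('wrist');im,d=get_image('wrist');cv2.imwrite('pics/w8.png',im);np.savez('w8.npz',d=d,pose=c['pose'])
uv=project('wrist',c,[(.639,.177,.037)])[0];print(uv)
r=wrect('wrist',c,d,uv+[-15,0],.030,.043,.037);print(r)
p=r[0];b=np.radians(p[4]+90);n=np.array([np.cos(b),np.sin(b)]);q=p[:2]-46.5*n;print(np.degrees(b),q)
mv(q[0]/1000,q[1]/1000,.1945-tcp_to_grasp,np.degrees(b))
E
```

```text
17.3667 [0.5955616  0.16068809 0.32298022] [ 1.43035053e-01  9.62064720e-02  1.70655686e+00 -4.73216433e-04
  1.34012594e+00  1.35279365e+00] 0.02464316304392165
[316.5269809 143.0000738]
(array([641.9, 180.8,  65.7,  22.3, -68.5]), array([313.53994083, 137.96597633]), np.float64(0.03654861551417263))
21.5 [598.63558309 163.75769296]
shift [ 0.42 -0.22 12.86] turn [ 0.     0.001 -0.015] rows>=3.1
```

View pics/w8.png

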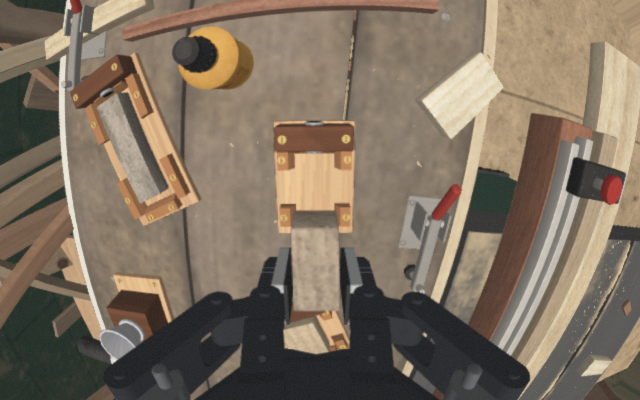

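The small blank is held over its nest (bush block at (314,138)). I'll lower it.

arm_command([
  [[0.3, -0.2, 4, 0, 0, -0.015], [0.3, -0.2, 8, 0, 0, -0.015], [0.3, -0.2, 10, 0, 0, -0.015], [0.3, -0.2, 11.2, 0, 0, -0.015], [0.3, -0.2, 12.2, 0, 0, -0.015], [0.3, -0.2, 12.9, 0, 0, -0.015], [0.3, -0.2, 12.9, 0, 0, -0.015], [0.3, -0.2, 12.9, 0, 0, -0.015], [0.3, -0.2, 12.9, 0, 0, -0.015]],
])

```text
t: 18.17
tool_pos: [0.5985, 0.1641, 0.1964]
tool_rot: [3.087, 0.584, 0.005]
contact_force: [-0.3, 0.1, -1.1]
opening: 0.0247
grip_force: 29.9
```

arm_command([
  [[0, 0, 0, 0, 0, 0], [0, 0, 0, 0, 0, 0], [0, 0, 0, 0, 0, 0], [0, 0, 0, 0, 0, 0], [0, 0, -3, 0, 0, 0], [0, 0, -7, 0, 0, 0], [0, 0, -11, 0, 0, 0], [0, 0, -15, 0, 0, 0], [0, 0, -15, 0, 0, 0], [0, 0, -15, 0, 0, 0]],
], gripper=-0.5)

```text
t: 19.0
tool_pos: [0.5987, 0.1643, 0.3493]
tool_rot: [3.087, 0.584, 0.013]
contact_force: [-0.1, -0.6, -1.0]
opening: 0.0638
grip_force: 0.0
```

```bash
python3 - <<'E'
from h import *
o=get_obs();print(o['t'],o['tool_pos'],o['q'],o['opening'])
c=calibration('wrist');im,d=get_image('wrist');cv2.imwrite('pics/w9.png',im);np.savez('w9.npz',d=d,pose=c['pose'])
print(wrect('wrist',c,d,(317,188),.026,.040,.033))
mv(.458,-.0225,.15,95)
mv(.458,-.0225,.15,-85)
print(project('wrist',c,(.458,-.0225,.05)))
E
```

```text
19.0 [0.59866519 0.16429114 0.34932818] [ 1.48025581e-01  8.00327811e-02  1.67809207e+00 -3.81420727e-08
  1.37543712e+00  1.34486651e+00] 0.06382539501564712
(array([601.8, 165.8,  50.1,  24.6,  21.4]), array([315.33947158, 185.65492394]), np.float64(0.03251763541127545))
shift [-19.85  12.26   4.1 ] turn [ 0.002 -0.002 -1.284] rows>=10.3
shift [-19.85  12.26   4.1 ] turn [-0.002 -0.002  1.857] rows>=14.9
[[413.59668827 346.14645917]]
```

The small blank is seated (top at 32.5 mm). Now the dowel.

arm_command([
  [[-19.8, 12.3, 2.5, 0, 0, -1.32], [-19.8, 12.3, 2.5, 0, 0, -1.32], [-19.8, 12.3, 2.5, 0, 0, -1.32], [-19.8, 12.3, 2.5, 0, 0, -1.32], [-19.8, 12.3, 2.5, 0, 0, -1.32], [-19.8, 12.3, 2.5, 0, 0, -1.32], [-19.8, 12.3, 2.5, 0, 0, -1.32], [-19.8, 12.3, 2.5, 0, 0, -1.32], [-19.8, 12.3, 2.5, 0, 0, -1.32], [-19.8, 12.3, 2.5, 0, 0, -1.32], [-19.8, 12.3, 2.5, 0, 0, -1.32], [-19.8, 12.3, 2.5, 0, 0, -1.32]],
], gripper=-1)

```text
t: 20.05
tool_pos: [0.4575, -0.0226, 0.3172]
tool_rot: [-2.077, -2.352, 0.003]
contact_force: [0.1, -0.1, -0.4]
opening: 0.0855
grip_force: 0.0
```

```bash
python3 - <<'E'
from h import *
o=get_obs();print(o['t'],o['tool_pos'],o['q'],o['opening'])
c=calibration('wrist');im,d=get_image('wrist');cv2.imwrite('pics/w10.png',im);np.savez('w10.npz',d=d,pose=c['pose'])
uv=project('wrist',c,(.458,-.0225,.05))[0];print(uv)
vv,uu=np.mgrid[150:250,260:380];z=depthpts('wrist',c,d,np.c_[uu.ravel(),vv.ravel()])[:,2].reshape(uu.shape)
m=((z>.042)&(z<.06)).astype(np.uint8);n,l,s,ce=cv2.connectedComponentsWithStats(m);
for i in range(1,n):
    if s[i,4]>20:
        u=ce[i]+[260,150];p=onplane('wrist',c,u,.05)[0];print(u,s[i],p,np.median(z[l==i]))
        ct=calibration('top');print('tri',tri([('wrist',c,u),('top',ct,(303,239))]));mv(p[0],p[1],.05,97)
E
```

```text
20.05 [ 0.45749702 -0.02263605  0.31716091] [-2.12150629e-01 -2.93127811e-01  2.07776838e+00  3.17928260e-05
  1.36152116e+00 -3.36403257e-01] 0.08552863782431282
[317.28242616 203.37859337]
[319.58888889 196.46666667] [ 53  39  14  16 180] [ 0.45910214 -0.01641209  0.05      ] 0.04920197630353437
tri [ 0.45903879 -0.02185989  0.03331438]
shift [ 0.58  0.26 11.28] turn [-0.004 -0.001 -0.001] rows>=2.7
```

View pics/w10.png

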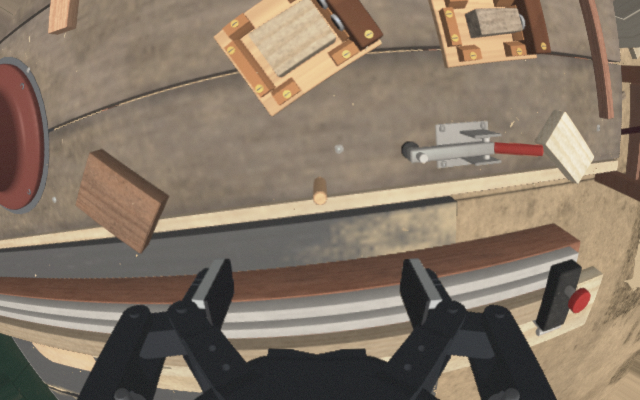

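The dowel stands at (320,197) and the space around it is clear. Bringing the fingers down around its upper half.

arm_command([
  [[0.3, 0.2, 4, 0, 0, 0], [0.3, 0.2, 8, 0, 0, 0], [0.3, 0.2, 10.2, 0, 0, 0], [0.3, 0.2, 11.2, 0, 0, 0], [0.3, 0.2, 11.2, 0, 0, 0], [0.3, 0.2, 11.2, 0, 0, 0]],
])

```text
t: 20.6
tool_pos: [0.4601, -0.0195, 0.2077]
tool_rot: [-2.081, -2.352, 0.001]
contact_force: [0.0, 0.3, 0.6]
opening: 0.0852
grip_force: 0.0
```

arm_command([
  [[0, 0, 0, 0, 0, 0], [0, 0, 0, 0, 0, 0], [0, 0, 0, 0, 0, 0], [0, 0, 0, 0, 0, 0], [0, 0, 0, 0, 0, 0], [0, 0, 0, 0, 0, 0], [0, 0, 0, 0, 0, 0], [0, 0, 0, 0, 0, 0], [0, 0, 0, 0, 0, 0], [0, 0, 0, 0, 0, 0]],
], gripper=1, force=30)

```text
t: 21.43
tool_pos: [0.4602, -0.0196, 0.2081]
tool_rot: [2.08, 2.353, 0.001]
contact_force: [-0.1, 0.1, 3.2]
opening: 0.0101
grip_force: 29.3
```

```bash
python3 - <<'E'
from h import *
o=get_obs();print(o['tool_pos'],o['opening'])
zg=o['tool_pos'][2]-tcp_to_grasp
for psi in (97,42,20):mv(.3576,.3116,zg+.13,psi)
E
```

```text
[ 0.46017801 -0.01960056  0.20809686] 0.010118816135245198
shift [ 34.12  -6.11 -13.01] turn [0.001 0.    0.001] rows>=8.9
shift [ 34.12  -6.11 -13.01] turn [ 0.001 -0.     0.961] rows>=8.9
shift [ 34.12  -6.11 -13.01] turn [ 1.000e-03 -0.000e+00  1.345e+00] rows>=10.8
```

arm_command([
  [[0, 0, -4, 0, 0, 0], [0, 0, -8, 0, 0, 0], [0, 0, -12, 0, 0, 0], [2, -0.5, -13, 0, 0, 0], [34.1, -6.1, -13, 0, 0, 0], [34.1, -6.1, -13, 0, 0, 0], [34.1, -6.1, -13, 0, 0, 0], [34.1, -6.1, -13, 0, 0, 0], [34.1, -6.1, -13, 0, 0, 0], [34.1, -6.1, -13, 0, 0, 0], [34.1, -6.1, -13, 0, 0, 0], [34.1, -6.1, -13, 0, 0, 0]],
])

```text
t: 22.43
tool_pos: [0.356, 0.3136, 0.3373]
tool_rot: [-2.079, -2.355, 0.0]
contact_force: [-0.1, 0.1, -0.1]
opening: 0.0106
grip_force: 29.4
```

arm_command([
  [[1, -0.2, 0, 0, 0, 0], [1, -0.2, 0, 0, 0, 0], [1, -0.2, 0, 0, 0, 0]],
])

```text
t: 22.68
tool_pos: [0.3541, 0.321, 0.3371]
tool_rot: [2.079, 2.355, -0.003]
contact_force: [0.4, -1.2, -0.4]
opening: 0.0105
grip_force: 29.4
```

```bash
python3 - <<'E'
from h import *
o=get_obs();print(o['t'],o['tool_pos'],o['q'],o['opening'])
c=calibration('wrist');im,d=get_image('wrist');cv2.imwrite('pics/w11.png',im);np.savez('w11.npz',d=d,pose=c['pose'])
print(project('wrist',c,[(.3576,.3116,.087),(.3576,.3116,.05)]))
mv(.3576,.3116,.273-tcp_to_grasp,97)
E
```

```text
22.6833 [0.35411815 0.32103474 0.33706817] [ 5.80740115e-01 -2.59160287e-01  2.01622274e+00 -7.77727407e-04
  1.38602061e+00  4.56584576e-01] 0.010479045100644686
[[318.47128353 222.09571586]
 [318.24592097 205.42148863]]
shift [-0.91  0.21  6.42] turn [-0.001  0.001  0.001] rows>=1.6
```

View pics/w11.png

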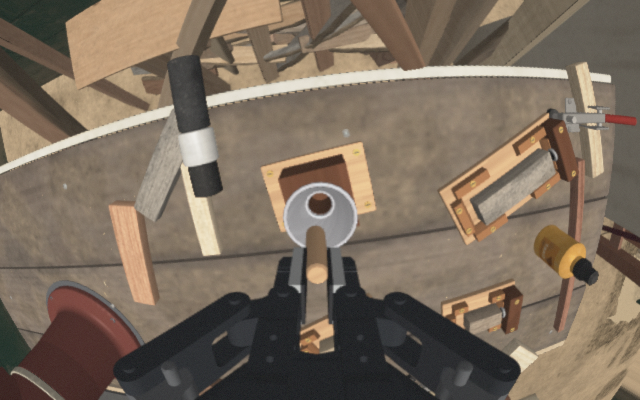

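The funnel rim spans (284–357, 183–252) with the well at (320,204). The held dowel runs from its top at (316,272) to its bottom at about (315,228).

```bash
python3 - <<'E'
from h import *
c=calibration('wrist');f=np.load('w11.npz');d=f['d'];p=get_obs()['tool_pos']
r=onplane('wrist',c,(320.5,217.5),.087)[0];w=onplane('wrist',c,(320,204),.050)[0]
print('rim',r,'well',w,'top view rim (.3576,.3116)')
print('dowel bottom',onplane('wrist',c,(315,230),.129)[0],'dowel top',onplane('wrist',c,(316.5,272),.179)[0],depthpts('wrist',c,d,(316,272)))
mv(r[0],r[1]-.0015,.273-tcp_to_grasp,97)
E
```

```text
rim [0.35904508 0.31500726 0.087     ] well [0.3593555  0.31254215 0.05      ] top view rim (.3576,.3116)
dowel bottom [0.35399959 0.32334178 0.129     ] dowel top [0.35486784 0.32414493 0.179     ] [[0.35469348 0.32357541 0.17814934]]
shift [-0.74  0.37  6.42] turn [-0.001  0.001  0.001] rows>=1.6
```

arm_command([
  [[-1.0, 0.35, 1, 0, 0, 0], [-1.0, 0.35, 3, 0, 0, 0], [-1.0, 0.35, 4.5, 0, 0, 0], [-1.0, 0.35, 5.5, 0, 0, 0], [-1.0, 0.35, 6.3, 0, 0, 0], [-1.0, 0.35, 6.3, 0, 0, 0], [-1.0, 0.35, 6.3, 0, 0, 0], [-1.0, 0.35, 6.3, 0, 0, 0]],
])

```text
t: 23.4
tool_pos: [0.3595, 0.3115, 0.2756]
tool_rot: [2.081, 2.353, 0.002]
contact_force: [-0.6, -0.2, 0.3]
opening: 0.0104
grip_force: 29.4
```

arm_command([
  [[0, 0, 0, 0, 0, 0], [0, 0, 0, 0, 0, 0], [0, 0, 0, 0, 0, 0], [0, 0, 0, 0, 0, 0], [0, 0, 0, 0, 0, 0], [0, 0, -3, 0, 0, 0], [0, 0, -6, 0, 0, 0], [0, 0, -9, 0, 0, 0], [0, 0, -9, 0, 0, 0]],
], gripper=-0.5)

```text
t: 24.15
tool_pos: [0.3604, 0.3126, 0.3721]
tool_rot: [2.078, 2.351, 0.018]
contact_force: [0.4, 0.2, 0.7]
opening: 0.0639
grip_force: 0.0
```

```bash
python3 - <<'E'
from h import *
o=get_obs();print(o['t'],o['tool_pos'],o['opening'])
c=calibration('wrist');im,d=get_image('wrist');u=project('wrist',c,[(.3585,.3127,.062)])[0].astype(int);print(u)
cr=im[u[1]-60:u[1]+60,u[0]-80:u[0]+80];cv2.imwrite('pics/w12.png',cv2.resize(cr,None,fx=4,fy=4,interpolation=cv2.INTER_CUBIC))
vv,uu=np.mgrid[u[1]-60:u[1]+60,u[0]-80:u[0]+80];z=depthpts('wrist',c,d,np.c_[uu.ravel(),vv.ravel()])[:,2].reshape(uu.shape)
print(np.round(z[48:80:3,68:96:4]*1000))
E
```

```text
24.15 [0.36036318 0.31255279 0.37209607] 0.06394297168604274
[309 188]
[[63. 54. 37. 39. 25. 55. 60.]
 [56. 21. 55. 54. 35. 12. 54.]
 [55. 28. 62. 61. 11. 15. 54.]
 [54. 62. 61. 62. 23. 29. 53.]
 [54. 61. 62. 62. 30. 38. 54.]
 [56. 53. 61. 60. 42. 49. 54.]
 [59. 56. 53. 50. 52. 55. 57.]
 [62. 57. 55. 56. 54. 55. 59.]
 [64. 61. 59. 58. 58. 60. 62.]
 [67. 64. 63. 62. 63. 63. 66.]
 [70. 69. 67. 67. 66. 68. 70.]]
```

View pics/w12.png

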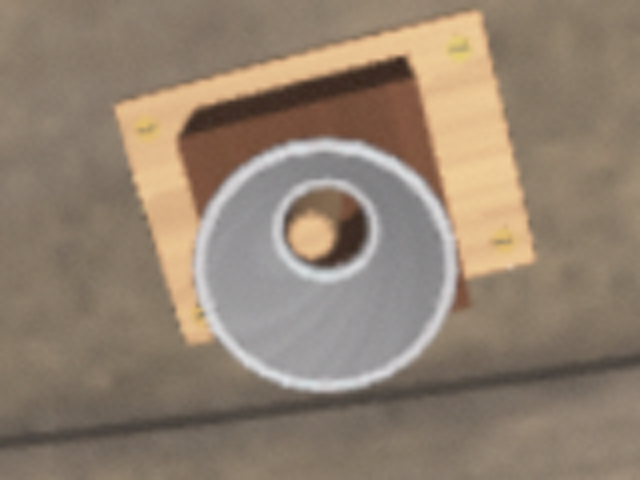

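The dowel stands in the well at crop (310,235). Its top is at 62 mm, which is 25 mm below the rim as expected, and all three blanks measured seated. I'm handing the job in.

```bash
python3 -c "
from station import *
print(finish_job())"
```

```text
the job is handed in; nothing more can be done
None
```

The job is handed in at about 24 s of robot time: the long, stout and small blanks measured flat and fully down in their nests, the dowel stands in the feeder's well, and I did not touch the glue bottle or the strip.

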